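# Throw the old cup in the pedal bin and ease the lid shut

### The arm

A 6-joint arm with a two-finger parallel gripper is mounted at the origin on the work surface. World frame = base frame: x ahead of the robot, y to its left, z up, the work surface at z = 0. Lengths are in m, angles in rad, forces in N, time in s.
With the tool pointing down it reaches from about 0.3 to 0.775 m from the base axis. Payload 14.6 kg.
Tool frame: the origin (TCP) lies at the very end of the fingers, on their centre line; the grasp point (between the pads) lies 19 mm behind it; y points along the fingers, z is the direction in which the jaws open and shut, and the axes are right-handed (so a half turn about y gives the same grasp; the last joint's range is limited). The gripper opens to 94 mm and grips with 3 to 60 N. Pads are 16 mm wide; open, the fingers measure 119 mm over their backs; the gripper's body (75 mm by 177 mm) begins 78 mm behind the grasp point.
Start: joints at [-1.33, 0.3, 1.521, -0, 1.321, -0.067], TCP at [0.167, -0.524, 0.205] pointing down, gripper open.
Joint ranges: [-3.03, 3.03], [-0.79, 2.21], [0.23, 2.52], [-1.04, 4.18], [0, 3.07], [-2.55, 2.55]. Speed limits (rad/s): [2.22, 2.22, 2.57, 3.14, 3.14, 3.14].

### API

Orientations are given as [roll, pitch, yaw] about the fixed x, y, z axes, in that order (R = Rz(yaw) Ry(pitch) Rx(roll)).
In Python, from station import get_obs, camera, job gives the robot as it stands.
- The arm moves only by the tool step_arm, never from a script. Its argument "targets" is a list of rows, each a list of 6 numbers: the shift along the tool's x, y, z in mm, then the turn, a rotation vector about the tool's x, y, z in degrees. In form: [[dx, dy, dz, rx, ry, rz], ...]. A call has 1 to 12 rows; each row shifts and turns the commanded pose from where the row before left it, along the tool's axes as they then stand; what a row does not reach is not made up. A row lasts 1/8 s, in which the tool goes at most 62.5 mm and 10.7 degrees, less where a joint would pass 70% of its speed; a pose out of reach is approached as far as the arm can. A call is refused whole if a number of a shift passes 62.5 or a number of a turn 10.7, either way. A call with a gripper value outside its range is refused whole. "gripper" is the opening, from -1 (shut) to 1 (fully open), set as the call begins (left out, the last holds). The fingers move at their own pace and stop on an object; "squeeze" is the grip in N (left out, the last holds). Time passes only in rows, so rows that do not move let the fingers close. It gives the time, the measured TCP pose, the force and the opening at its end, in the units of the state.
- get_obs(): the state, without advancing time (a new reading comes with each control period).
- camera(name): name is "scene" or "top" or "wrist"; returns a dict with "pixels" (384x512x3 uint8, red, green, blue), "intrinsics" (3x3 intrinsics, pixels), "R" (3x3) and "t" (3): a world point X has camera coordinates R X + t; the wrist camera has in their place "tool_from_camera" (4x4, takes a point from camera to tool coordinates, whose origin is the TCP and whose axes are the tool frame's). Camera axes: x right, y down, z forward; pixel columns grow to the right and rows downward; lengths in m; the calibration is good to about 2 mm. A picture is of the moment at which its call begins: read the wrist's pose just before it. There is no depth.
- job.hand_in(): hands the job in, once; it reports no verdict.
The state is a dict: "time_s": time; "qpos": joint angles; "joint_vel": joint speeds; "tau": joint torques, N m; "ee_pos": TCP position; "eef_rot": TCP orientation; "force": force on the tool from outside, world axes, zero at the start; "moment": the same for the moment, N m; "grip_width": finger opening in m.
Only numpy, scipy, OpenCV 4.12 (cv2) and the standard library are available. Lean on these libraries where they do the work, as an engineer would, in place of code of your own. Each camera call takes 0.05 s, during which the arm holds its last target.

### The job

Press the pedal of the small bin right down and hold it firmly against its stop for a moment so its lid swings up and stays open, then drop the white plastic cup from the dish stand into the bin. Then take hold of the pedal and ease it back up, so that the lid comes down under control and does not slam, until it is fully shut, and let go. Work the lid only by its pedal, keep the bin flat on its base and do not shove it along, and leave the bowl, the tumbler and the spoon where they are.

Things in the scene. Friction and masses are not known exactly. Their poses are not given: they have to be found in the camera images.
- bin: small round steel pedal bin, loose on the sill: radius 80 mm (base 85), rim 205 mm high, inner radius 76 mm, inner floor 64 mm above the sill, 2.2 kg. Origin: centre of its underside; its -x axis points out of the front, to the pedal; z up. Against the lower stop press the pedal with 10 to 16 N; about 22 N down there, or 7 N up against the upper stop, begins to tip the bin.
- bin_mouth (a point): centre of the bin's open mouth, level with the rim, 205 mm above the sill
- lid (a joint): angle of the round steel lid (166 mm across, hinged at the back of the rim): 0 shut, 1.9 fully open, leaning back past upright. Tied to the pedal: lid angle = 7.6 x pedal angle. No latch: below about 1.55 it falls shut by its weight (0.14 to 0.26 kg) if the pedal is free, pushing the pedal up; beyond that it falls open and stays, keeping the pedal down.
- lid_front (a point): front edge of the lid, opposite its hinge, at mid thickness of the edge
- pedal (a joint): angle of the pedal lever: 0 up (lid shut), 0.25 right down (lid open). It pivots about the bin's y axis, 36 mm above the sill on the bin's axis. Pushing the tread down takes 5 to 14 N at first, less as the lid rises, almost nothing once it is past upright, then the stop. From down it must be pulled up with 2 to 4 N until the lid passes upright; then it pushes up with up to 10 N.
- pedal_tread (a point): centre of the top of the black pedal tread: 50 mm long (outward), 50 mm wide (along the bin's y), 12 mm thick, on a 22 mm wide lever. It lies 155 mm in front of the bin's axis, 61 mm above the sill when up, and travels just under 40 mm down to a hard stop best felt; sloped 7 degrees, outer edge high when up, low when down. It can be gripped by its two side faces (across the bin's y), up or down.
- cup: white plastic cup standing upside down on the stand's tray, 95 mm tall, tapered: 50 mm diameter at the top (its closed bottom), 68 mm at the rim below; 50 g. Origin: centre of the rim it stands on; z up.
- stand: fixed metal dish stand: tray 300 mm (its x) by 440 mm (its y), its floor 12 mm above the sill with a 22 mm high edge, two steel plates of 180 mm on edge in a wire rack at its +y end, up to 195 mm high. Origin: centre of its underside.
- bowl: steel bowl upside down on the tray, 116 mm diameter, 55 mm tall; leave alone. Origin: centre of the rim it stands on.
- tumbler: straight steel tumbler upside down on the tray, 64 mm diameter, 120 mm tall; leave alone. Origin: centre of the rim it stands on.
- spoon: steel serving spoon, 200 mm long, lying on the sill on the far side; leave alone. Origin: underside of its middle.
There are look-alikes about, which are no part of the job. What is shaped like the cup but red is not meant.

How it is judged:
On the way, in this order (a step that is already met when the one before it is completed fails the run):
1. the pedal is held firmly against its lower stop (over 4 N) with the lid fully open (at least 1.85 rad of 1.9) (value of joint lid above 1.85 rad and contact force between the fingers and pedal above 4 N), for 0.2 s.
2. the cup lies let go inside the bin while the lid is still open (horizontal distance between cup and bin_mouth below 0.08 m and z of cup in the frame of bin below 0.185 m and value of joint lid above 1.7 rad and contact force between the fingers and cup below 0.1 N), for 0.2 s.
3. the pedal is held while the lid comes down: the fingers are on the pedal with the lid half shut (value of joint lid between 0.3 and 1.2 rad and contact force between the fingers and pedal above 0.5 N), for 0.1 s.
At the end, for the whole second after the job is handed in: The cup is inside the bin and at rest, the lid is shut (within 0.06 rad) with the pedal fully up and let go, the bin stands upright (within 0.02 rad) within 40 mm of where it was, and bowl, tumbler and spoon are within 30 mm of where they were (value of joint lid below 0.06 rad and value of joint pedal below 0.01 rad and horizontal distance between cup and bin_mouth below 0.08 m and z of cup in the frame of bin between 0.03 and 0.185 m and linear speed of each of cup, bin below 0.02 m/s and angle between bin's own z axis and vertical below 0.02 rad and distance of bin from where it was at the start of the episode below 0.04 m and distance of each of bowl, tumbler, spoon from where it was at the start of the episode below 0.03 m); the robot touches nothing.
It fails at once if the lid slams: falls faster than 3 rad/s while more than 0.3 rad open (value of joint lid above 0.3 rad and velocity of joint lid below -3 rad/s).
It fails at once if the robot pushes the lid itself (more than 2 N) (contact force between any of the fingers, the arm and lid above 2 N).
It fails at once if the bin is tipped by more than 0.025 rad (angle between bin's own z axis and vertical above 0.025 rad).
It fails at once if the bin is shoved more than 50 mm (distance of bin from where it was at the start of the episode above 0.05 m).
It fails at once if the bowl, tumbler or spoon is moved more than 40 mm (distance of any of bowl, tumbler, spoon from where it was at the start of the episode above 0.04 m).
It also fails if it takes over 72 s, if anything falls off the work surface, if the arm or the gripper's body presses on something with over 40 N, if the wrist force passes 120 N, or if a joint passes its speed limit or range.

## Working session

There is one attempt and no reset: what is moved stays moved. The work goes in short steps, Python scripts to look and compute and a tool call to move; the robot and the scene stay as the last step left them, time stands still between calls to the robot, and variables do not carry over. Pictures are saved under pics/ and viewed, and the job is handed in when it is done.

Besides the shell and the picture viewer there is one more tool, called by a JSON object that holds its "fn" and its "kwargs". step_arm: Moves the arm, as the interface text tells. Its arguments: {"type":"object","properties":{"targets":{"type":"array","items":{"type":"array","items":{"type":"number"}}},"gripper":{"type":"number"},"squeeze":{"type":"number"}},"required":["targets"]}

```bash
mkdir -p pics; ls
python3 - <<'E'
from station import get_obs, camera, job
import cv2,pickle
o=get_obs(); print({k:(v if not hasattr(v,'round') else v) for k,v in o.items()})
for n in ["scene","top","wrist"]:
    c=camera(n); cv2.imwrite(f"pics/{n}0.png",c["pixels"][:,:,::-1]); pickle.dump(c,open(f"{n}0.pkl","wb"))
    print(n,{k:v for k,v in c.items() if k!="pixels"})
E
```

```text
pics
{'time_s': 0.0, 'qpos': array([-1.32960385e+00,  3.00448030e-01,  1.52157752e+00, -1.13369698e-05,
        1.32069513e+00, -6.65680094e-02]), 'joint_vel': array([ 0.00083204, -0.00026118, -0.00184057, -0.00084142,  0.00026342,
       -0.00044208]), 'tau': array([ 3.29821614e-04, -5.31805229e+01, -3.52730477e+01,  7.07738986e-02,
        2.43594573e-02, -9.89643763e-05]), 'ee_pos': array([ 0.16655766, -0.52390115,  0.20490049]), 'eef_rot': array([-1.57192258e+00,  6.40777034e-05, -2.83382939e+00]), 'force': array([ 0.52183915,  0.61249879, -0.59480639]), 'moment': array([-0.03340048,  0.03413508,  0.00797854]), 'grip_width': 0.09426719902355862}
scene {'intrinsics': array([[402.61529152,   0.        , 249.84377179],
       [  0.        , 402.61529152, 181.61865117],
       [  0.        ,   0.        ,   1.        ]]), 'R': array([[ 0.48653265,  0.87363949, -0.00632664],
       [ 0.67478369, -0.38036919, -0.63244467],
       [-0.55493509,  0.30343587, -0.7745797 ]]), 't': array([-0.29040166, -0.26155102,  1.47037621])}
top {'intrinsics': array([[373.95300177,   0.        , 258.42422594],
       [  0.        , 373.95300177, 193.28163145],
       [  0.        ,   0.        ,   1.        ]]), 'R': array([[ 0.02343851, -0.99963758, -0.01324151],
       [-0.99312957, -0.02176287, -0.11497839],
       [ 0.11464855,  0.01584546, -0.99327974]]), 't': array([0.04936771, 0.57450589, 1.35212709])}
wrist {'intrinsics': array([[309.81894087,   0.        , 255.93739165],
       [  0.        , 309.81894087, 195.86502465],
       [  0.        ,   0.        ,   1.        ]]), 'tool_from_camera': array([[ 1.03723605e-03,  9.70564602e-01,  2.40838696e-01,
        -6.96442629e-02],
       [ 1.07235281e-04, -2.40838932e-01,  9.70565092e-01,
        -1.79421898e-01],
       [ 9.99999456e-01, -9.80878698e-04, -3.53885591e-04,
         8.39725715e-04],
       [ 0.00000000e+00,  0.00000000e+00,  0.00000000e+00,
         1.00000000e+00]])}
```

View pics/scene0.png

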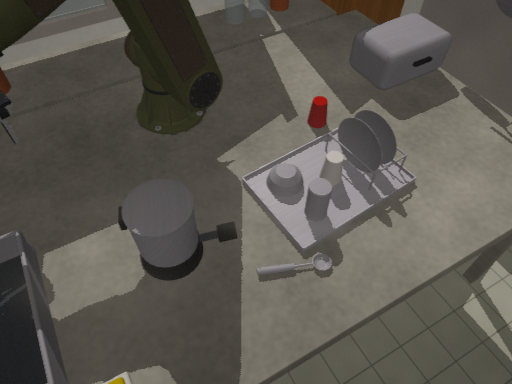

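View pics/top0.png

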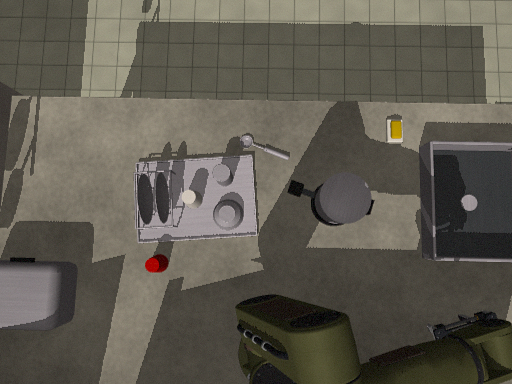

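View pics/wrist0.png

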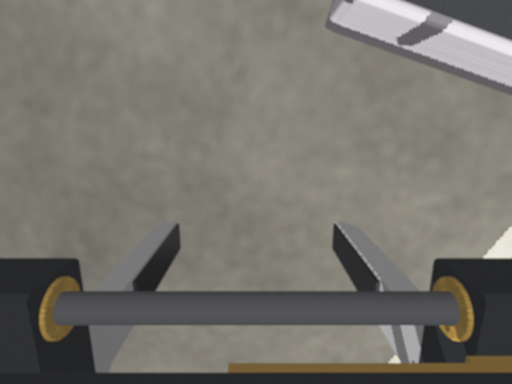

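Run:
```python
import cv2
t=cv2.imread("pics/top0.png"); s=cv2.imread("pics/scene0.png")
def crop(im,x,y,w,h,k,n):
    cv2.imwrite(f"pics/{n}.png",cv2.resize(im[y:y+h,x:x+w],None,fx=k,fy=k,interpolation=cv2.INTER_CUBIC))
crop(t,120,120,160,140,5,"c_top_stand"); crop(t,270,150,120,100,6,"c_top_bin")
crop(s,230,80,190,180,4,"c_sc_stand"); crop(s,100,160,160,130,5,"c_sc_bin")
```

```text
(no output)
```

View pics/c_top_stand.png

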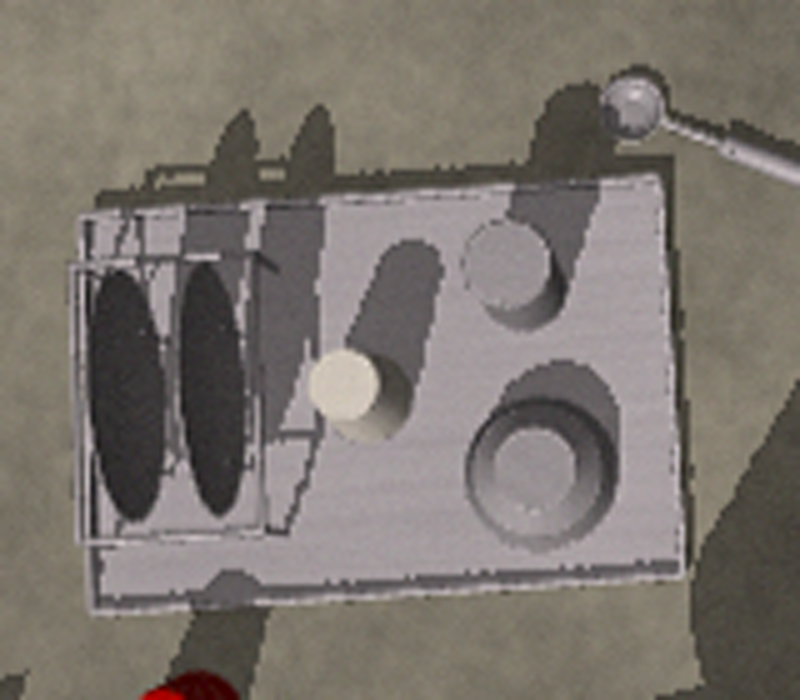

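View pics/c_top_bin.png

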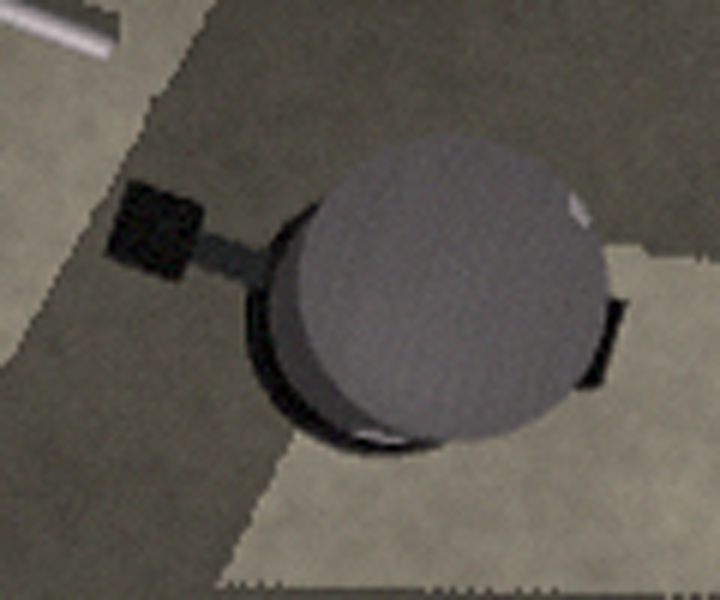

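View pics/c_sc_stand.png

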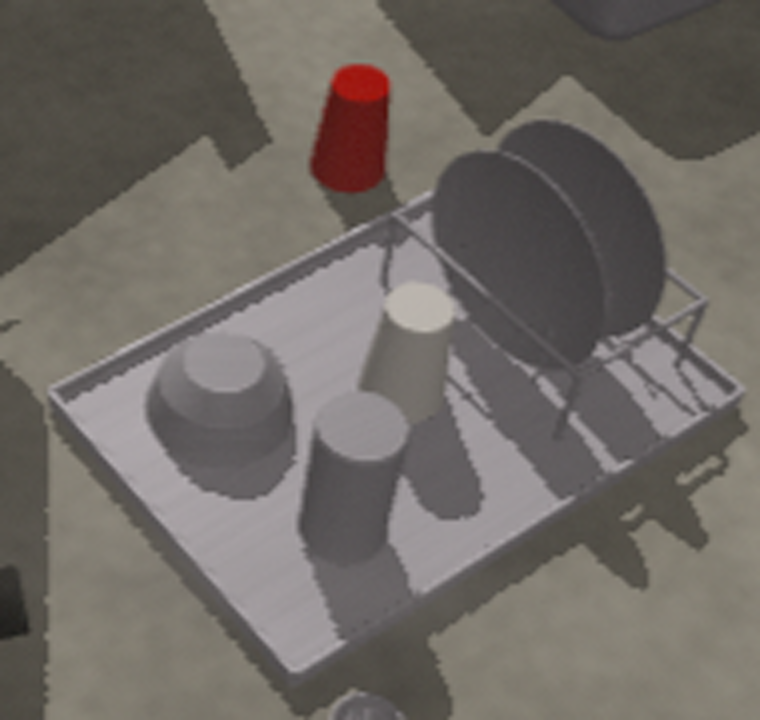

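View pics/c_sc_bin.png

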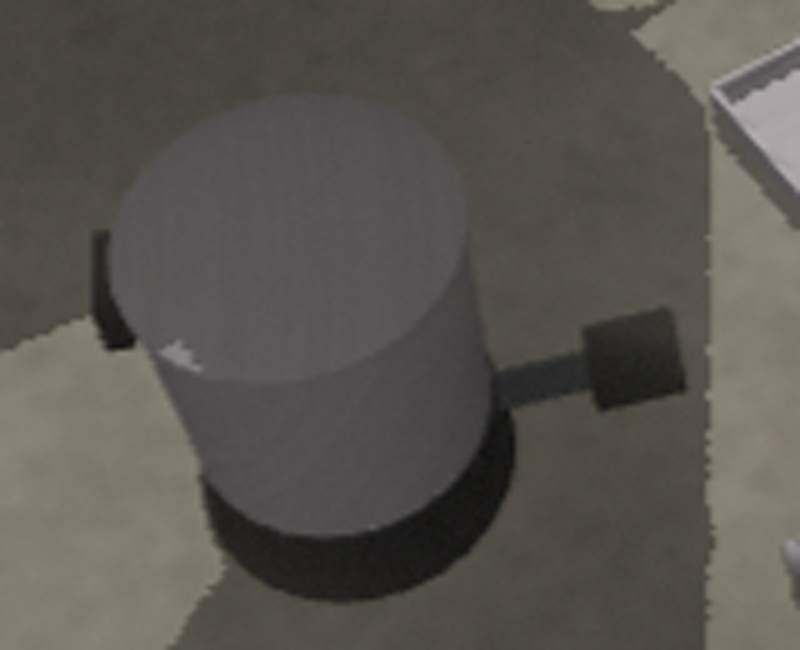

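```bash
cat > h.py <<'E'
import numpy as np,pickle
T=pickle.load(open("top0.pkl","rb"));S=pickle.load(open("scene0.pkl","rb"))
def ray(c,p):
    d=c["R"].T@np.linalg.solve(c["intrinsics"],[p[0],p[1],1.]); o=-c["R"].T@c["t"]; return o,d
def atz(c,p,z):
    o,d=ray(c,p); return o+d*(z-o[2])/d[2]
def tri(ps):
    A=np.zeros((3,3));b=np.zeros(3);R=[]
    for c,p in ps:
        o,d=ray(c,p); d=d/np.linalg.norm(d);M=np.eye(3)-np.outer(d,d);A+=M;b+=M@o;R.append((M,o))
    x=np.linalg.solve(A,b); return x,[np.linalg.norm(M@(x-o)) for M,o in R]
def proj(c,X):
    q=c["intrinsics"]@(c["R"]@np.asarray(X)+c["t"]); return q[:2]/q[2]
def un(p,k,x,y): return ((p[0]+.5)/k-.5+x,(p[1]+.5)/k-.5+y)
E
python3 - <<'E'
from h import *
np.set_printoptions(precision=4,suppress=True)
ts=lambda *p:un(p,5,120,120); tb=lambda *p:un(p,6,270,150); ss=lambda *p:un(p,4,230,80); sb=lambda *p:un(p,5,100,160)
print("cup",tri([(T,ts(345,384)),(S,ss(419,307))]),atz(T,ts(345,384),.107),atz(S,ss(419,307),.107))
print("tread",tri([(T,tb(155.5,231)),(S,sb(633,354))]),atz(T,tb(155.5,231),.061),atz(S,sb(633,354),.061))
print("corners",[atz(T,tb(*p),.061)[:2] for p in [(130,182),(205,208),(180,282),(107,252)]])
print("lid",tri([(T,tb(453,290)),(S,sb(290,238))]),atz(T,tb(453,290),.213),atz(S,sb(290,238),.213))
print("base",atz(T,tb(390,310),.0))
print("tumbler",atz(T,ts(507,265),.132),atz(S,ss(361,426),.132))
print("bowl",atz(T,ts(535,470),.067),atz(S,ss(224,364),.067))
print("tray",[atz(T,ts(*p),.022) for p in [(80,215),(660,178),(685,575),(92,610)]])
print("rack",[atz(T,ts(*p),.1) for p in [(70,262),(262,255),(265,535),(80,540)]])
print("red",atz(T,(157,264),.095))
E
```

```text
cup (array([0.5496, 0.3083, 0.1039]), [np.float64(0.001710996102410349), np.float64(0.0017109961024103532)]) [0.5484 0.3062 0.107 ] [0.5523 0.3078 0.107 ]
tread (array([ 0.5932, -0.0714,  0.0561]), [np.float64(0.0013517194959016502), np.float64(0.0013517194959016875)]) [ 0.592  -0.0723  0.061 ] [ 0.5967 -0.0714  0.061 ]
corners [array([ 0.6217, -0.0564]), array([ 0.6067, -0.102 ]), array([ 0.5613, -0.0874]), array([ 0.5786, -0.0431])]
lid (array([ 0.5451, -0.2189,  0.2048]), [np.float64(0.0016825042965221278), np.float64(0.00168250429652212)]) [ 0.5436 -0.2187  0.213 ] [ 0.5521 -0.2182  0.213 ]
base [ 0.5531 -0.2253  0.    ]
tumbler [0.6312 0.1922 0.132 ] [0.6373 0.192  0.132 ]
bowl [0.4933 0.1746 0.067 ] [0.5009 0.1753 0.067 ]
tray [array([0.6814, 0.5306, 0.022 ]), array([0.7189, 0.0918, 0.022 ]), array([0.421 , 0.0657, 0.022 ]), array([0.385 , 0.5035, 0.022 ])]
rack [array([0.6322, 0.5081, 0.1   ]), array([0.6401, 0.371 , 0.1   ]), array([0.4416, 0.359 , 0.1   ]), array([0.4351, 0.4888, 0.1   ])]
red [0.311  0.4081 0.095 ]
```

White cup top is at top (189,197) and scene (335,157). The look-alikes are the red cup at top (157,264), the tumbler at (221,172), the bowl at (227,214) and the white disc in the sink at (469,202). The crops confirm the white tapered cup on the tray. The black tread is at top (296,188).

Measured tread (0.594,-0.0715) is 0.154 m from the lid centre, against 0.155 expected. Next I plan the move above the tread.

```bash
cat > plan.py <<'E'
import numpy as np
from scipy.spatial.transform import Rotation as Ro
def plan(p0,R0,wps):
    """wps: list of (pos,yaw_deg,nrows,tilt_deg about tool z). prints rows"""
    p=np.array(p0,float);R=Ro.from_matrix(R0) if np.shape(R0)==(3,3) else R0
    rows=[]
    for pos,yaw,n,tilt in wps:
        Rt=Ro.from_euler('xyz',[-90,0,yaw],degrees=True)*Ro.from_rotvec([0,0,np.deg2rad(tilt)])
        pt=np.array(pos,float); 
        for i in range(n):
            d=R.inv().apply((pt-p)/(n-i)); d=np.round(d*1000,1 if n>20 else 0)
            rv=np.round((R.inv()*Rt).as_rotvec(degrees=True)/(n-i),1)
            rows.append([*map(float,d),*map(float,rv)])
            p=p+R.apply(d/1000); R=R*Ro.from_rotvec(rv,degrees=True)
    print("[" + ", ".join("["+",".join(f"{x:g}" for x in r)+"]" for r in rows)+"]"); print(p.round(4),R.as_euler('xyz').round(4))
def cur():
    from station import get_obs
    o=get_obs(); return o["ee_pos"],Ro.from_euler('xyz',o["eef_rot"])
E
python3 - <<'E'
from plan import *
p,R=cur()
plan(p,R,[((.25,-.45,.33),-155,3,0),((.594,-.0715,.33),-107.8,9,0)])
E
```

```text
[[-34,-42,-15,0,-2.5,-0], [-35,-41,-14,0,-2.4,-0], [-35,-42,-12,0,-2.5,-0], [-52,0,-22,0,-5.2,-0], [-54,0,-17,0,-5.2,-0], [-56,0,-12,0,-5.3,-0], [-56,0,-7,0,-5.2,-0], [-57,0,-2,0,-5.3,-0], [-57,0,4,0,-5.2,-0], [-56,0,9,0,-5.3,-0], [-55,0,13,0,-5.2,-0], [-54,0,19,0,-5.3,-0]]
[ 0.5942 -0.0714  0.3303] [-1.5713e+00  7.0000e-04 -1.8809e+00]
```

{"fn": "step_arm", "kwargs": {"targets": [[-34,-42,-15,0,-2.5,0],[-35,-41,-14,0,-2.4,0],[-35,-42,-12,0,-2.5,0],[-52,0,-22,0,-5.2,0],[-54,0,-17,0,-5.2,0],[-56,0,-12,0,-5.3,0],[-56,0,-7,0,-5.2,0],[-57,0,-2,0,-5.3,0],[-57,0,4,0,-5.2,0],[-56,0,9,0,-5.3,0],[-55,0,13,0,-5.2,0],[-54,0,19,0,-5.3,0]], "gripper": -1}}

```text
time_s: 1.65
ee_pos: [0.5952, -0.0698, 0.3303]
eef_rot: [-1.571, -0.0, -1.878]
force: [0.2, -1.0, 1.1]
grip_width: 0.0003
```

{"fn": "step_arm", "kwargs": {"targets": [[0,0,0,0,0,0],[0,0,0,0,0,0]]}}

```text
time_s: 1.9
ee_pos: [0.594, -0.0717, 0.3301]
eef_rot: [-1.571, -0.0, -1.881]
force: [-0.5, 0.1, -0.0]
grip_width: 0.0003
```

Run:
```python
from station import get_obs, camera
import cv2,pickle
o=get_obs(); c=camera("wrist"); cv2.imwrite("pics/wrist1.png",c["pixels"][:,:,::-1]); pickle.dump((o,c),open("wrist1.pkl","wb"));print(o["time_s"],o["ee_pos"],o["eef_rot"],o["force"],o["qpos"])
```

```text
1.9 [ 0.59403094 -0.07171239  0.33012925] [-1.57143006e+00 -2.59824206e-04 -1.88132804e+00] [-0.48633356  0.05093993 -0.01814779] [-1.81267565e-01  3.57380729e-01  1.16196812e+00 -1.76204162e-04
  1.62290574e+00  1.29255110e-01]
```

View pics/wrist1.png

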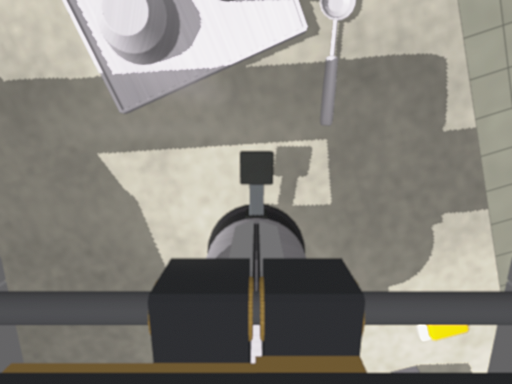

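Run:
```python
import pickle,numpy as np,cv2
from scipy.spatial.transform import Rotation as Ro
o,c=pickle.load(open("wrist1.pkl","rb"))
K=c["intrinsics"];M=c["tool_from_camera"];R=Ro.from_euler('xyz',o["eef_rot"]).as_matrix()
def at(p,z):
    d=R@M[:3,:3]@np.linalg.solve(K,[p[0],p[1],1]); q=R@M[:3,3]+o["ee_pos"]; return (q+d*(z-q[2])/d[2]).round(4)
im=c["pixels"][:,:,::-1][130:280,180:340]; cv2.imwrite("pics/w1c.png",cv2.resize(im,None,fx=5,fy=5,interpolation=cv2.INTER_CUBIC))
for p in [(240.5,152),(272.5,152),(273,183),(241,184),(256.5,167),(256,204)]: print(p,at(p,.061))
```

```text
(240.5, 152) [ 0.5801 -0.0434  0.061 ]
(272.5, 152) [ 0.624  -0.0575  0.061 ]
(273, 183) [ 0.6113 -0.1013  0.061 ]
(241, 184) [ 0.5658 -0.0882  0.061 ]
(256.5, 167) [ 0.5954 -0.0712  0.061 ]
(256, 204) [ 0.5775 -0.1242  0.061 ]
```

View pics/w1c.png

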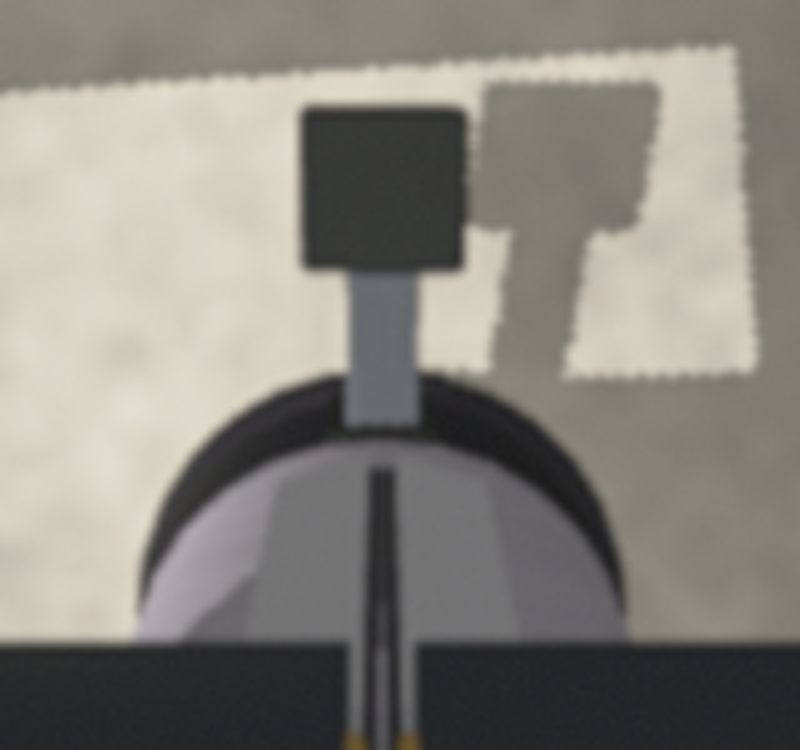

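{"fn": "step_arm", "kwargs": {"targets": [[-1,50,1,0,0,0],[0,55,0,0,0,0],[0,55,0,0,0,0],[0,50,0,0,0,0],[0,30,0,0,0,0],[0,15,0,0,0,0],[0,5,0,0,0,0],[0,0,0,0,0,0],[0,0,0,0,0,0]], "squeeze": 20}}

```text
time_s: 3.08
ee_pos: [0.5961, -0.071, 0.0716]
eef_rot: [-1.569, 0.0, -1.881]
force: [1.2, -0.1, 0.5]
grip_width: 0.0001
```

{"fn": "step_arm", "kwargs": {"targets": [[0,2,0,0,0,0],[0,2,0,0,0,0],[0,2,0,0,0,0],[0,2,0,0,0,0],[0,2,0,0,0,0],[0,2,0,0,0,0]]}}

```text
time_s: 3.82
ee_pos: [0.5958, -0.0705, 0.0593]
eef_rot: [-1.57, 0.001, -1.881]
force: [-2.4, 3.9, 10.1]
grip_width: 0.0007
```

{"fn": "step_arm", "kwargs": {"targets": [[0,2,0,0,0,0],[0,2,0,0,0,0],[0,2,0,0,0,0],[0,2,0,0,0,0],[0,2,0,0,0,0],[0,2,0,0,0,0]]}}

```text
time_s: 4.58
ee_pos: [0.5962, -0.0702, 0.0473]
eef_rot: [-1.569, 0.001, -1.881]
force: [-0.1, 5.6, 8.0]
grip_width: 0.0003
```

{"fn": "step_arm", "kwargs": {"targets": [[0,2,0,0,0,0],[0,2,0,0,0,0],[0,2,0,0,0,0],[0,2,0,0,0,0]]}}

```text
time_s: 5.08
ee_pos: [0.5962, -0.0704, 0.0391]
eef_rot: [-1.569, 0.001, -1.881]
force: [0.4, 3.8, 5.3]
grip_width: 0.0006
```

{"fn": "step_arm", "kwargs": {"targets": [[0,2,0,0,0,0],[0,2,0,0,0,0],[0,2,0,0,0,0],[0,2,0,0,0,0]]}}

```text
time_s: 5.58
ee_pos: [0.5952, -0.071, 0.0299]
eef_rot: [-1.572, -0.0, -1.881]
force: [0.6, -0.8, -0.2]
grip_width: 0.0008
```

{"fn": "step_arm", "kwargs": {"targets": [[0,2,0,0,0,0],[0,2,0,0,0,0],[0,1,0,0,0,0],[0,0,0,0,0,0]]}}

```text
time_s: 6.08
ee_pos: [0.5955, -0.0708, 0.0253]
eef_rot: [-1.571, -0.0, -1.881]
force: [1.6, -0.4, -0.3]
grip_width: 0.0002
```

Run:
```python
from station import get_obs, camera
import cv2
for n in ("scene","top"):
  c=camera(n); cv2.imwrite(f"pics/{n}1.png",c["pixels"][:,:,::-1])
```

```text
(no output)
```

View pics/scene1.png

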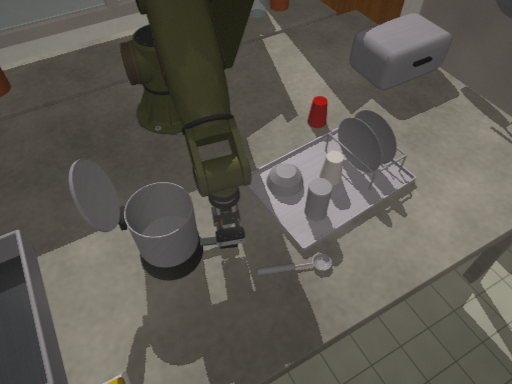

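Lid is open, with its disc at scene (95,195). Now I press gently to feel the stop.

{"fn": "step_arm", "kwargs": {"targets": [[0,1,0,0,0,0],[0,1,0,0,0,0],[0,1,0,0,0,0],[0,0,0,0,0,0]]}}

```text
time_s: 6.68
ee_pos: [0.5957, -0.0709, 0.0234]
eef_rot: [-1.57, 0.0, -1.881]
force: [-3.9, -0.2, 10.1]
grip_width: 0.0005
```

{"fn": "step_arm", "kwargs": {"targets": [[0,0.3,0,0,0,0],[0,0,0,0,0,0],[0,0,0,0,0,0],[0,0,0,0,0,0]]}}

```text
time_s: 7.18
ee_pos: [0.5958, -0.0709, 0.0233]
eef_rot: [-1.57, -0.0, -1.881]
force: [-5.0, 1.6, 12.2]
grip_width: 0.0004
```

{"fn": "step_arm", "kwargs": {"targets": [[0,0,0,0,0,0],[0,0,0,0,0,0]]}}

```text
time_s: 7.42
ee_pos: [0.5958, -0.0709, 0.0233]
eef_rot: [-1.57, 0.0, -1.881]
force: [-5.6, -0.1, 12.4]
grip_width: 0.0007
```

Run:
```python
from plan import *
p,R=cur()
plan(p,R,[((.5955,-.071,.26),-107.8,4,0),((.5505,.300,.26),-85,8,0)])
```

```text
[[0,-59,-0,-0,0,-0], [0,-59,-0,-0,0,-0], [0,-59,-0,-0,0,-0], [0,-60,-0,-0,0,-0], [-42,0,-20,-0,-2.8,0], [-43,0,-17,-0,-2.9,0], [-44,0,-15,-0,-2.8,0], [-45,0,-13,-0,-2.9,0], [-46,0,-11,-0,-2.8,0], [-46,0,-8,-0,-2.9,0], [-46,0,-6,-0,-2.8,0], [-47,0,-4,-0,-2.9,0]]
[0.5508 0.3001 0.2602] [-1.5701e+00 -3.0000e-04 -1.4829e+00]
```

{"fn": "step_arm", "kwargs": {"targets": [[0,-20,0,0,0,0],[0,-50,0,0,0,0],[0,-60,0,0,0,0],[0,-60,0,0,0,0],[0,-47,0,0,0,0]]}}

```text
time_s: 8.05
ee_pos: [0.5955, -0.0707, 0.263]
eef_rot: [-1.568, 0.0, -1.881]
force: [-0.9, -0.1, 0.4]
grip_width: -0.0001
```

{"fn": "step_arm", "kwargs": {"targets": [[-42,0,-20,0,-2.8,0],[-43,0,-17,0,-2.9,0],[-44,0,-15,0,-2.8,0],[-45,0,-13,0,-2.9,0],[-46,0,-11,0,-2.8,0],[-46,0,-8,0,-2.9,0],[-46,0,-6,0,-2.8,0],[-47,0,-4,0,-2.9,0],[0,0,0,0,0,0],[0,0,0,0,0,0]], "gripper": 1}}

```text
time_s: 9.3
ee_pos: [0.5508, 0.2997, 0.2597]
eef_rot: [-1.57, -0.0, -1.483]
force: [0.0, -0.4, 0.5]
grip_width: 0.0932
```

Run:
```python
from station import get_obs, camera
import cv2,pickle
o=get_obs(); c=camera("wrist"); cv2.imwrite("pics/wrist2.png",c["pixels"][:,:,::-1]); pickle.dump((o,c),open("wrist2.pkl","wb"));print(o["time_s"],o["ee_pos"],o["eef_rot"],o["force"],o["qpos"])
for n in ("scene","top"):
  c=camera(n); cv2.imwrite(f"pics/{n}2.png",c["pixels"][:,:,::-1])
```

```text
9.3 [0.55076952 0.29967608 0.25972199] [-1.57036430e+00 -1.74095462e-05 -1.48328260e+00] [ 0.04778257 -0.43517252  0.49159904] [ 4.39972430e-01  4.44924964e-01  1.19958107e+00 -1.65933804e-04
  1.49668716e+00  3.52470954e-01]
```

View pics/wrist2.png

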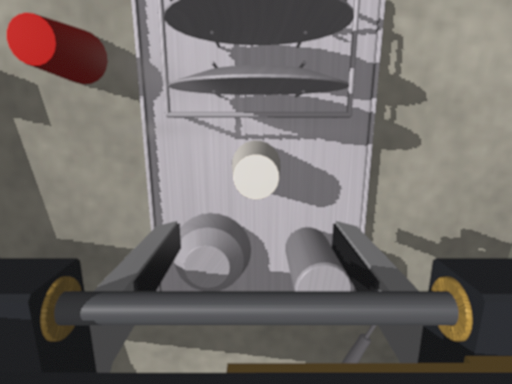

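View pics/scene2.png

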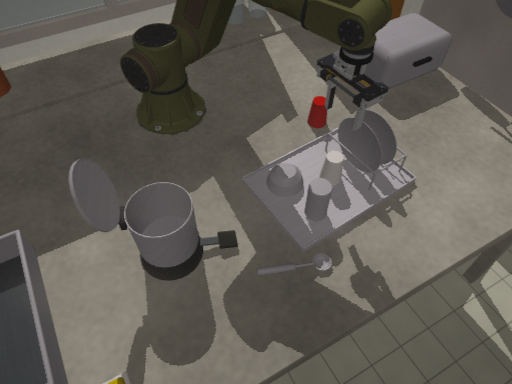

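```bash
cat > w.py <<'E'
import pickle,numpy as np
from scipy.spatial.transform import Rotation as Ro
def at(f,p,z):
    o,c=pickle.load(open(f,"rb"));K=c["intrinsics"];M=c["tool_from_camera"];R=Ro.from_euler('xyz',o["eef_rot"]).as_matrix()
    d=R@M[:3,:3]@np.linalg.solve(K,[p[0],p[1],1]); q=R@M[:3,3]+o["ee_pos"]; return (q+d*(z-q[2])/d[2]).round(4)
E
python3 - <<'E'
from w import at
for p,z in [((256,176),.107),((233.5,176),.107),((279,176),.107),((256,199),.107),((256,114),.10),((256,93),.1),((320,280),.132)]: print(p,at("wrist2.pkl",p,z))
E
```

```text
(256, 176) [0.5503 0.3083 0.107 ]
(233.5, 176) [0.526  0.3062 0.107 ]
(279, 176) [0.5752 0.3105 0.107 ]
(256, 199) [0.5526 0.2826 0.107 ]
(256, 114) [0.5447 0.3734 0.1   ]
(256, 93) [0.5429 0.3944 0.1   ]
(320, 280) [0.6297 0.2038 0.132 ]
```

{"fn": "step_arm", "kwargs": {"targets": [[-4,0,0,0,0,0],[-4,20,0,0,0,0],[0,50,0,0,0,0],[0,50,0,0,0,0],[0,40,0,0,0,0],[0,18,0,0,0,0],[0,8,0,0,0,0],[0,0,0,0,0,0],[0,0,0,0,0,0]]}}

```text
time_s: 10.58
ee_pos: [0.5507, 0.3084, 0.0746]
eef_rot: [-1.569, 0.001, -1.483]
force: [0.5, -0.5, 1.1]
grip_width: 0.0938
```

{"fn": "step_arm", "kwargs": {"targets": [[0,0,0,0,0,0],[0,0,0,0,0,0],[0,0,0,0,0,0],[0,0,0,0,0,0],[0,0,0,0,0,0]], "gripper": -1, "squeeze": 10}}

```text
time_s: 11.2
ee_pos: [0.5501, 0.3081, 0.0731]
eef_rot: [-1.571, -0.0, -1.483]
force: [-0.2, -0.5, 0.3]
grip_width: 0.0568
```

{"fn": "step_arm", "kwargs": {"targets": [[0,-10,0,0,0,0],[0,-30,0,0,0,0],[0,-50,0,0,0,0],[0,-60,0,0,0,0],[0,-60,0,0,0,0],[0,-20,0,0,0,0],[0,0,0,0,0,0]]}}

```text
time_s: 12.08
ee_pos: [0.5503, 0.3082, 0.3051]
eef_rot: [-1.568, 0.001, -1.483]
force: [-0.1, 0.1, -1.3]
grip_width: 0.0569
```

Run:
```python
from plan import *
from station import camera
import cv2
p,R=cur(); print(p)
plan(p,R,[((.551,-.209,.30),-107.8,12,0)])
c=camera("scene"); cv2.imwrite("pics/scene3.png",c["pixels"][:,:,::-1])
```

```text
[0.55025609 0.30820293 0.30506338]
[[43,0,-4,-0,1.9,-0], [43,0,-2,-0,1.9,-0], [43,0,-1,-0,1.9,-0], [43,0,1,-0,1.9,-0], [43,1,2,-0,1.9,-0], [43,0,3,-0,1.9,-0], [43,1,5,-0,1.9,-0], [43,0,6,-0,1.9,-0], [42,1,8,-0,1.9,-0], [42,0,9,-0,1.9,-0], [42,1,10,-0.1,1.9,-0.1], [41,0,12,-0,1.9,-0]]
[ 0.5509 -0.2085  0.3004] [-1.5701e+00  4.0000e-04 -1.8808e+00]
```

View pics/scene3.png

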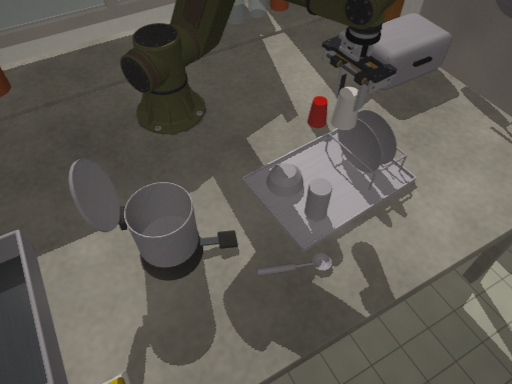

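{"fn": "step_arm", "kwargs": {"targets": [[43,0,-4,0,1.9,0],[43,0,-2,0,1.9,0],[43,0,-1,0,1.9,0],[43,0,1,0,1.9,0],[43,1,2,0,1.9,0],[43,0,3,0,1.9,0],[43,1,5,0,1.9,0],[43,0,6,0,1.9,0],[42,1,8,0,1.9,0],[42,0,9,0,1.9,0],[42,1,10,0,1.9,0],[25,0,12,0,1.9,0]]}}

```text
time_s: 13.62
ee_pos: [0.5543, -0.1949, 0.2972]
eef_rot: [-1.574, 0.0, -1.883]
force: [-0.0, 0.2, -0.3]
grip_width: 0.0572
```

{"fn": "step_arm", "kwargs": {"targets": [[10,0,0,0,0,0],[6,0,0,0,0,0],[0,0,0,0,0,0]]}}

```text
time_s: 14.0
ee_pos: [0.55, -0.2079, 0.299]
eef_rot: [-1.571, 0.0, -1.88]
force: [0.7, 0.2, -0.2]
grip_width: 0.0567
```

Run:
```python
from plan import *
from station import camera
import cv2
p,R=cur(); print(p)
for n in ("scene","top"):
  c=camera(n); im=c["pixels"][:,:,::-1]
  im=im[100:290,40:270] if n=="scene" else im[110:290,240:470]
  cv2.imwrite(f"pics/{n}4.png",cv2.resize(im,None,fx=3,fy=3))
```

```text
[ 0.55003227 -0.2078764   0.29904043]
```

View pics/scene4.png

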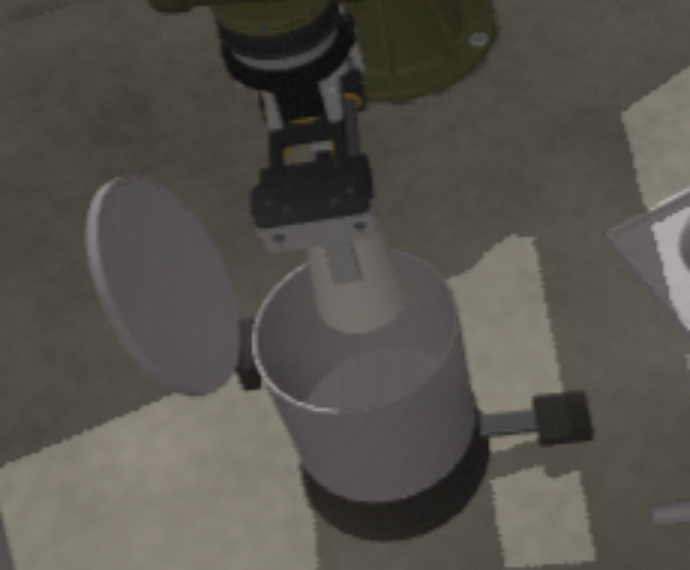

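View pics/top4.png

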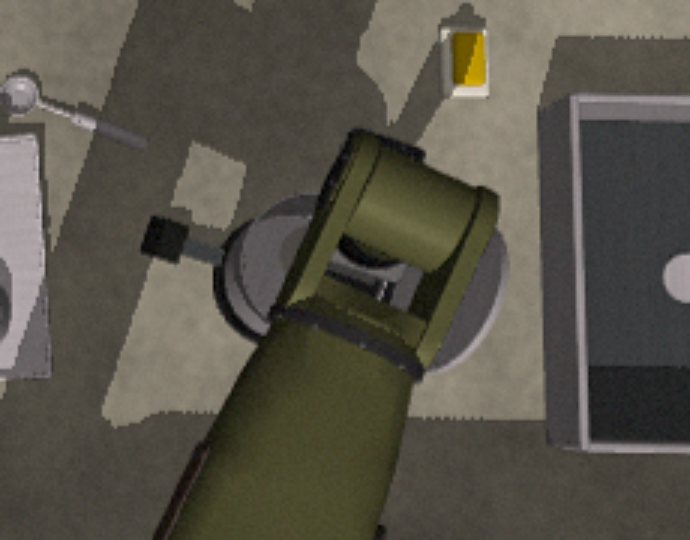

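{"fn": "step_arm", "kwargs": {"targets": [[0,20,0,0,0,0],[0,30,0,0,0,0],[0,30,0,0,0,0],[0,20,0,0,0,0],[0,10,0,0,0,0],[0,0,0,0,0,0]]}}

```text
time_s: 14.85
ee_pos: [0.5502, -0.2081, 0.1891]
eef_rot: [-1.571, 0.0, -1.88]
force: [-0.5, -1.0, 0.2]
grip_width: 0.057
```

Run:
```python
from plan import *
from station import camera
import cv2
p,R=cur(); print(p)
for n in ("scene",):
  c=camera(n); im=c["pixels"][:,:,::-1]
  im=im[100:290,40:270] if n=="scene" else im[110:290,240:470]
  cv2.imwrite(f"pics/{n}5.png",cv2.resize(im,None,fx=3,fy=3))
```

```text
[ 0.55021054 -0.2081068   0.18911385]
```

View pics/scene5.png

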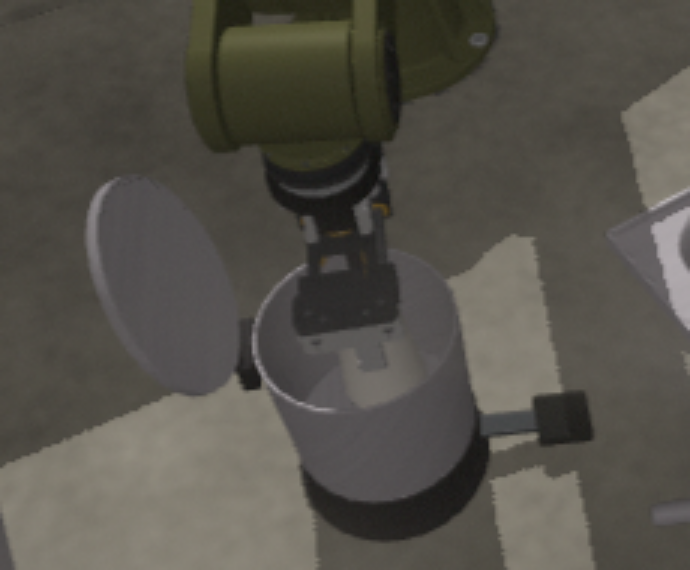

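{"fn": "step_arm", "kwargs": {"targets": [[0,12,0,0,0,0],[0,8,0,0,0,0],[0,0,0,0,0,0]]}}

```text
time_s: 15.28
ee_pos: [0.5499, -0.2083, 0.1683]
eef_rot: [-1.572, 0.0, -1.881]
force: [0.6, -0.2, -1.3]
grip_width: 0.0574
```

{"fn": "step_arm", "kwargs": {"targets": [[0,0,0,0,0,0],[0,0,0,0,0,0],[0,0,0,0,0,0],[0,0,0,0,0,0],[0,0,0,0,0,0]], "gripper": 0.7}}

```text
time_s: 15.9
ee_pos: [0.5502, -0.2085, 0.1692]
eef_rot: [-1.571, -0.0, -1.881]
force: [-0.1, 0.5, -0.2]
grip_width: 0.0795
```

{"fn": "step_arm", "kwargs": {"targets": [[0,-15,0,0,0,0],[0,-40,0,0,0,0],[0,-50,0,0,0,0],[0,-35,0,0,0,0],[-40,-10,0,0,0,0],[-55,0,0,0,0,0],[-45,0,0,0,0,0],[0,0,0,0,0,0],[0,0,0,0,0,0]]}}

```text
time_s: 17.02
ee_pos: [0.5928, -0.0756, 0.3198]
eef_rot: [-1.57, -0.0, -1.881]
force: [-0.1, 0.1, -1.0]
grip_width: 0.08
```

Run:
```python
from station import get_obs, camera
import cv2,pickle
o=get_obs(); c=camera("wrist"); cv2.imwrite("pics/wrist6.png",c["pixels"][:,:,::-1]); pickle.dump((o,c),open("wrist6.pkl","wb"));print(o["time_s"],o["ee_pos"],o["eef_rot"],o["force"],o["qpos"])
for n in ("scene","top"):
  c=camera(n); im=c["pixels"][:,:,::-1]; pickle.dump(c,open(n+"6.pkl","wb"))
  im=im[100:290,40:270] if n=="scene" else im[110:290,240:470]
  cv2.imwrite(f"pics/{n}6.png",cv2.resize(im,None,fx=3,fy=3))
```

```text
17.025 [ 0.59275956 -0.07559456  0.31982032] [-1.57012997e+00 -1.14376311e-04 -1.88078928e+00] [-0.07097436  0.13371996 -1.0048982 ] [-1.88044278e-01  3.55879038e-01  1.18693737e+00 -1.94659953e-04
  1.59812875e+00  1.21943255e-01]
```

View pics/scene6.png

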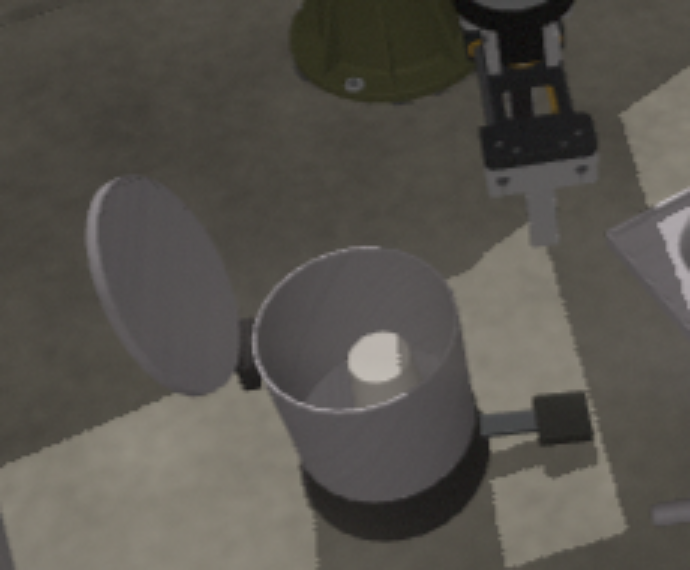

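View pics/wrist6.png

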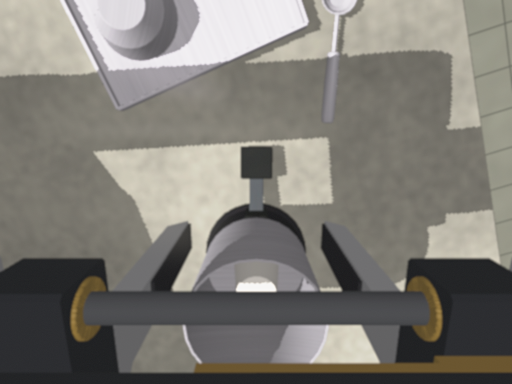

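View pics/top6.png

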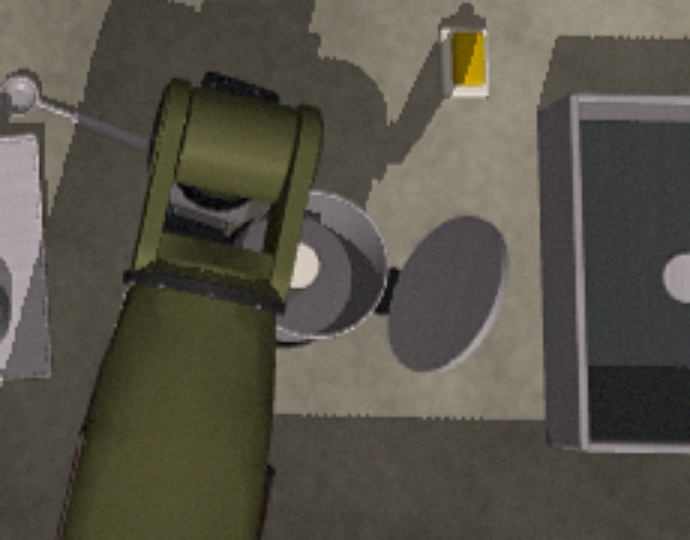

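Run:
```python
import cv2
im=cv2.imread("pics/wrist6.png")[130:230,200:310]; cv2.imwrite("pics/w6c.png",cv2.resize(im,None,fx=6,fy=6,interpolation=cv2.INTER_CUBIC))
from w import at
for p in [(256.5,162.5),(240.5,147),(272.5,147),(241,178.5),(272.5,178),(256.5,205)]: print(at("wrist6.pkl",p,.022))
```

```text
[ 0.5953 -0.0726  0.022 ]
[ 0.5793 -0.0425  0.022 ]
[ 0.6259 -0.0575  0.022 ]
[ 0.5646 -0.0891  0.022 ]
[ 0.6117 -0.1034  0.022 ]
[ 0.5745 -0.1375  0.022 ]
```

View pics/w6c.png

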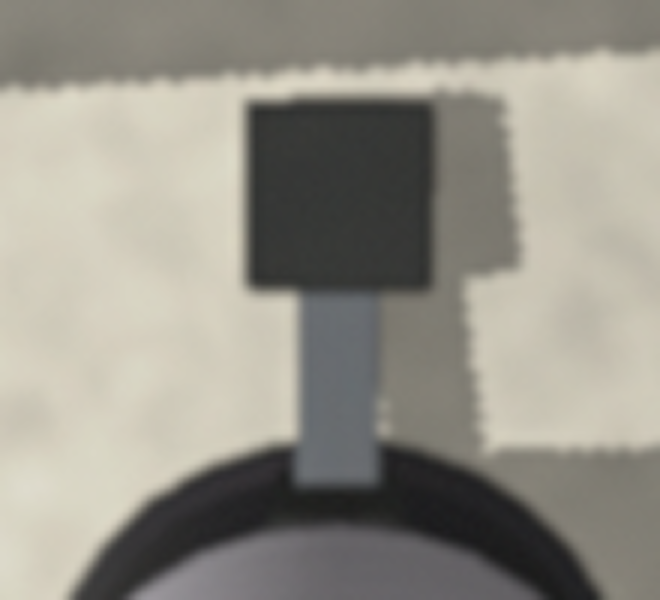

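{"fn": "step_arm", "kwargs": {"targets": [[-4,50,1,0,0,0],[0,60,0,0,0,0],[0,60,0,0,0,0],[0,60,0,0,0,0],[0,40,0,0,0,0],[0,20,0,0,0,0],[0,10,0,0,0,0],[0,6,0,0,0,0],[0,4,0,0,0,0],[0,0,0,0,0,0],[0,0,0,0,0,0]], "gripper": 1}}

```text
time_s: 18.55
ee_pos: [0.5954, -0.0716, 0.0097]
eef_rot: [-1.57, 0.0, -1.881]
force: [0.5, 0.3, 0.5]
grip_width: 0.0941
```

Run:
```python
from station import get_obs, camera
import cv2,pickle
o=get_obs(); print(o["ee_pos"],o["force"]);c=camera("wrist"); cv2.imwrite("pics/wrist7.png",c["pixels"][:,:,::-1])
```

```text
[ 0.59535804 -0.07163268  0.00970012] [0.52905021 0.29123253 0.51450055]
```

View pics/wrist7.png

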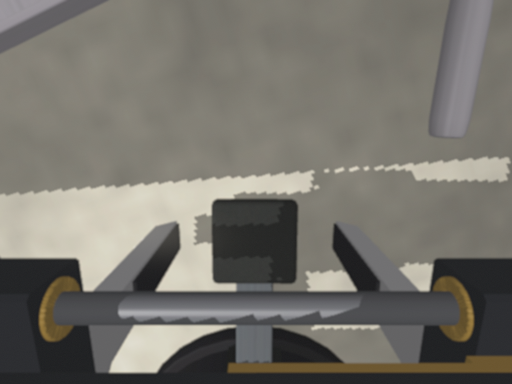

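{"fn": "step_arm", "kwargs": {"targets": [[0,3,0,0,0,0],[0,0,0,0,0,0],[0,0,0,0,0,0],[0,0,0,0,0,0],[0,0,0,0,0,0],[0,0,0,0,0,0]], "gripper": -1, "squeeze": 5}}

```text
time_s: 19.35
ee_pos: [0.595, -0.0716, 0.0061]
eef_rot: [-1.571, 0.0, -1.881]
force: [-0.6, 1.4, 0.6]
grip_width: 0.0499
```

{"fn": "step_arm", "kwargs": {"targets": [[0,0,0,0,0,0],[0,0,0,0,0,0]], "squeeze": 30}}

```text
time_s: 19.6
ee_pos: [0.595, -0.0716, 0.0062]
eef_rot: [-1.571, 0.0, -1.881]
force: [-2.1, 0.3, 1.7]
grip_width: 0.0493
```

{"fn": "step_arm", "kwargs": {"targets": [[0,-1,0,0,0,0],[0,-1,0,0,0,0],[0,-1,0,0,0,0],[0,-1,0,0,0,0]]}}

```text
time_s: 20.1
ee_pos: [0.5949, -0.0713, 0.01]
eef_rot: [-1.571, 0.0, -1.881]
force: [0.3, 5.0, -6.3]
grip_width: 0.0496
```

{"fn": "step_arm", "kwargs": {"targets": [[0,-1,0,0,0,0],[0,-1,0,0,0,0],[0,-1,0,0,0,0],[0,-1,0,0,0,0]]}}

```text
time_s: 20.6
ee_pos: [0.595, -0.0713, 0.0143]
eef_rot: [-1.571, 0.0, -1.881]
force: [-1.0, 6.8, -3.7]
grip_width: 0.0499
```

Run:
```python
from station import get_obs, camera
import cv2
o=get_obs(); print(o["ee_pos"],o["force"],o["moment"])
c=camera("scene"); im=c["pixels"][:,:,::-1][100:290,40:270]; cv2.imwrite("pics/scene8.png",cv2.resize(im,None,fx=3,fy=3))
```

```text
[ 0.59497781 -0.0713078   0.01429851] [-1.02711206  6.83164734 -3.67115901] [ 1.17264264 -0.00290445 -0.08921726]
```

View pics/scene8.png

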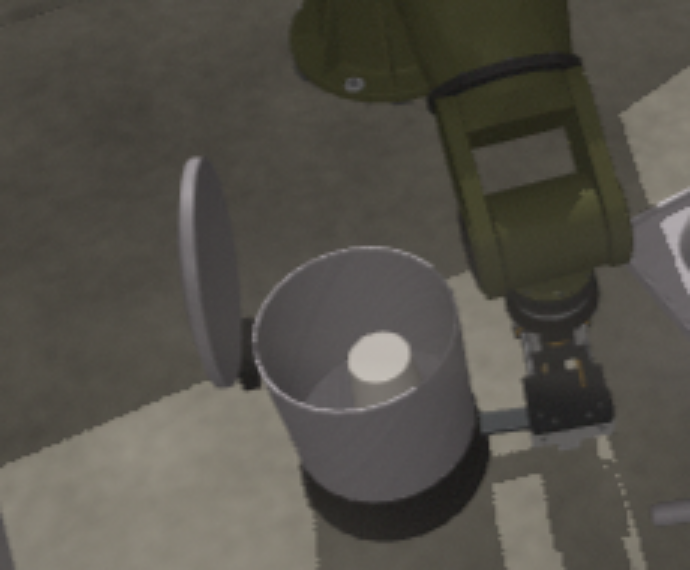

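{"fn": "step_arm", "kwargs": {"targets": [[-0.3,-1,0,0,0,0],[-0.3,-1,0,0,0,0],[-0.2,-1,0,0,0,0],[0,-1,0,0,0,0]]}}

```text
time_s: 21.15
ee_pos: [0.5951, -0.0712, 0.0183]
eef_rot: [-1.571, -0.0, -1.881]
force: [-4.4, -1.1, -1.8]
grip_width: 0.0496
```

{"fn": "step_arm", "kwargs": {"targets": [[-0.1,-1,0,0,0,0],[-0.1,-1,0,0,0,0],[0,-1,0,0,0,0],[0,-1,0,0,0,0]]}}

```text
time_s: 21.65
ee_pos: [0.5953, -0.0709, 0.0224]
eef_rot: [-1.571, -0.0, -1.881]
force: [-5.9, -0.9, 0.4]
grip_width: 0.0495
```

{"fn": "step_arm", "kwargs": {"targets": [[0.1,-1,-0.3,0,0,0],[0,-1,-0.2,0,0,0],[0,-1,0,0,0,0],[0,-1,0,0,0,0],[0,-1,0,0,0,0]]}}

```text
time_s: 22.28
ee_pos: [0.5953, -0.0708, 0.0275]
eef_rot: [-1.57, 0.0, -1.881]
force: [-0.6, -3.5, 3.5]
grip_width: 0.0493
```

Run:
```python
from station import get_obs, camera
import cv2
o=get_obs(); print(o["ee_pos"],o["force"],o["moment"])
c=camera("scene"); im=c["pixels"][:,:,::-1][100:290,40:270]; cv2.imwrite("pics/scene9.png",cv2.resize(im,None,fx=3,fy=3))
```

```text
[ 0.59530724 -0.07081185  0.0275452 ] [-0.55546504 -3.47801917  3.50776135] [-0.45859756 -0.03326948 -0.13383206]
```

View pics/scene9.png

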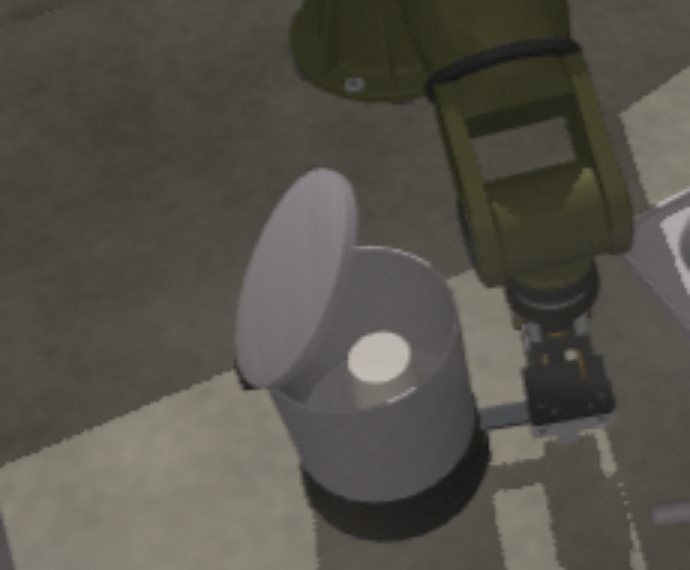

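{"fn": "step_arm", "kwargs": {"targets": [[0.2,-1,0,0,0,0],[0.2,-1,0,0,0,0],[0.1,-1,0,0,0,0],[0.1,-1,0,0,0,0],[0.1,-1,0,0,0,0]]}}

```text
time_s: 22.95
ee_pos: [0.5951, -0.0711, 0.0325]
eef_rot: [-1.57, 0.001, -1.881]
force: [4.7, 0.6, 4.7]
grip_width: 0.0497
```

{"fn": "step_arm", "kwargs": {"targets": [[0.1,-1,0,0,0,0],[0.1,-1,0,0,0,0],[0.1,-1,0,0,0,0],[0.1,-1,0,0,0,0],[0.1,-1,0,0,0,0]]}}

```text
time_s: 23.58
ee_pos: [0.5949, -0.0717, 0.0376]
eef_rot: [-1.57, 0.0, -1.881]
force: [4.1, 0.3, 6.5]
grip_width: 0.0494
```

Run:
```python
from station import get_obs, camera
import cv2
o=get_obs(); print(o["ee_pos"],o["force"],o["moment"])
c=camera("scene"); im=c["pixels"][:,:,::-1][100:290,40:270]; cv2.imwrite("pics/scene10.png",cv2.resize(im,None,fx=3,fy=3))
```

```text
[ 0.59492786 -0.07166592  0.03761683] [4.11498523 0.33764286 6.47119991] [ 0.29914884 -0.98539439 -0.12769666]
```

View pics/scene10.png

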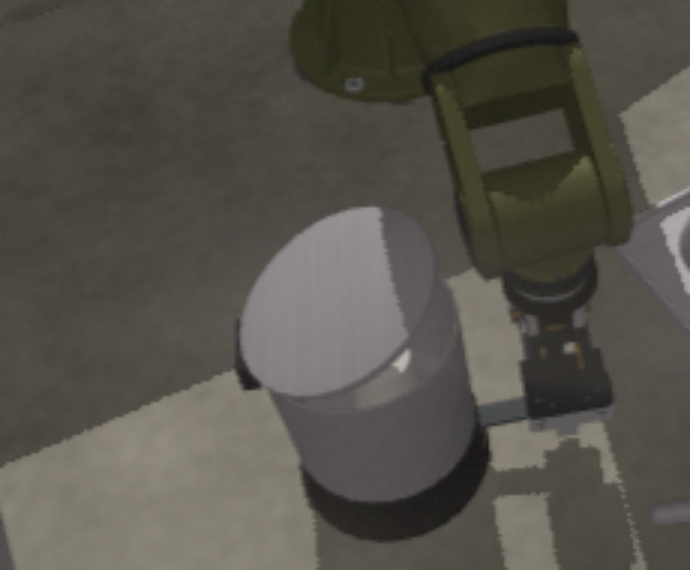

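{"fn": "step_arm", "kwargs": {"targets": [[0.1,-1,0.2,0,0,0],[0.1,-1,0.1,0,0,0],[0.1,-1,0,0,0,0],[0.1,-1,0,0,0,0],[0.1,-0.5,0,0,0,0]]}}

```text
time_s: 24.25
ee_pos: [0.5948, -0.0723, 0.0421]
eef_rot: [-1.57, 0.0, -1.881]
force: [2.4, 0.4, 7.4]
grip_width: 0.0494
```

{"fn": "step_arm", "kwargs": {"targets": [[0,-0.5,0,0,0,0],[0,-0.5,0,0,0,0]]}}

```text
time_s: 24.5
ee_pos: [0.5947, -0.0724, 0.043]
eef_rot: [-1.571, -0.0, -1.881]
force: [1.4, -0.8, 8.5]
grip_width: 0.0495
```

Run:
```python
from station import get_obs, camera
import cv2
o=get_obs(); print(o["ee_pos"],o["force"],o["moment"])
c=camera("scene"); im=c["pixels"][:,:,::-1][100:290,40:270]; cv2.imwrite("pics/scene11.png",cv2.resize(im,None,fx=3,fy=3))
```

```text
[ 0.5946883  -0.07238741  0.0430096 ] [ 1.37666678 -0.82604695  8.47280073] [ 0.00899096 -0.48926316 -0.09583366]
```

View pics/scene11.png

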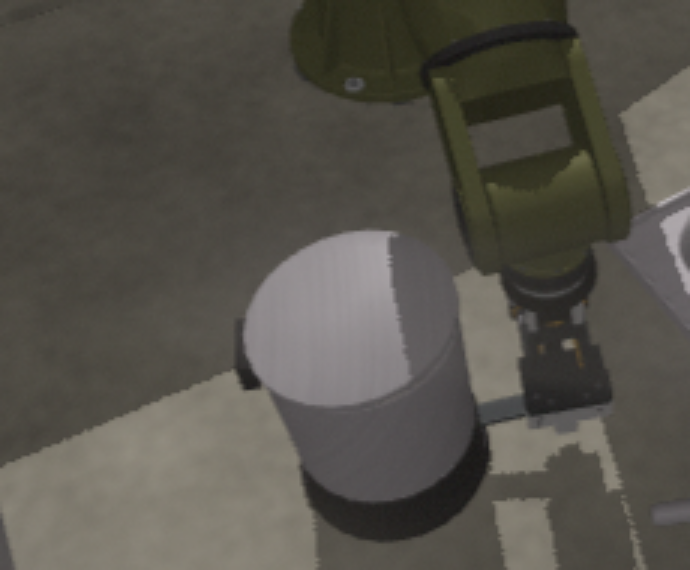

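Nearly shut. I continue in half-millimetre steps and watch for the upward load to vanish.

{"fn": "step_arm", "kwargs": {"targets": [[0.1,-0.5,0,0,0,0],[0,-0.5,0,0,0,0]]}}

```text
time_s: 24.8
ee_pos: [0.5947, -0.0725, 0.044]
eef_rot: [-1.571, -0.0, -1.881]
force: [0.8, -0.5, 7.5]
grip_width: 0.0495
```

{"fn": "step_arm", "kwargs": {"targets": [[0,-0.4,0,0,0,0],[0,0,0,0,0,0]]}}

```text
time_s: 25.05
ee_pos: [0.5946, -0.0725, 0.0443]
eef_rot: [-1.571, -0.0, -1.881]
force: [2.5, -1.3, 5.8]
grip_width: 0.0497
```

{"fn": "step_arm", "kwargs": {"targets": [[0,-0.3,0,0,0,0],[0,0,0,0,0,0]]}}

```text
time_s: 25.3
ee_pos: [0.5946, -0.0725, 0.0444]
eef_rot: [-1.571, -0.0, -1.881]
force: [2.9, -3.0, 4.5]
grip_width: 0.0499
```

{"fn": "step_arm", "kwargs": {"targets": [[0,-0.3,0,0,0,0],[0,0,0,0,0,0]]}}

```text
time_s: 25.55
ee_pos: [0.5944, -0.0725, 0.0444]
eef_rot: [-1.571, -0.0, -1.881]
force: [3.9, -2.5, 0.3]
grip_width: 0.0495
```

{"fn": "step_arm", "kwargs": {"targets": [[0,0,0,0,0,0],[0,0,0,0,0,0],[0,0,0,0,0,0],[0,0,0,0,0,0],[0,0,0,0,0,0]], "gripper": 1, "squeeze": 5}}

```text
time_s: 26.18
ee_pos: [0.5946, -0.0724, 0.0446]
eef_rot: [-1.571, -0.0, -1.881]
force: [-0.2, 0.8, -0.3]
grip_width: 0.0927
```

{"fn": "step_arm", "kwargs": {"targets": [[0,-10,0,0,0,0],[0,-30,0,0,0,0],[0,-50,0,0,0,0],[0,-60,0,0,0,0],[0,-60,0,0,0,0],[0,-60,0,0,0,0],[-50,0,-20,0,0,0],[-60,0,-20,0,0,0],[0,0,0,0,0,0],[0,0,0,0,0,0]]}}

```text
time_s: 27.42
ee_pos: [0.59, 0.0435, 0.3151]
eef_rot: [-1.57, -0.0, -1.881]
force: [-0.7, -0.4, 1.0]
grip_width: 0.0938
```

Run:
```python
from station import get_obs, camera
import cv2,pickle
o=get_obs(); print(o["time_s"],o["ee_pos"],o["force"])
c=camera("wrist"); cv2.imwrite("pics/wrist12.png",c["pixels"][:,:,::-1]); pickle.dump((o,c),open("wrist12.pkl","wb"))
for n in ("scene","top"):
  c=camera(n); cv2.imwrite(f"pics/{n}12.png",c["pixels"][:,:,::-1])
a=cv2.imread("pics/scene0.png");b=cv2.imread("pics/scene12.png")
v=lambda i:cv2.resize(i[150:290,100:350],None,fx=3.2,fy=2.1)
import numpy as np
cv2.imwrite("pics/cmp.png",np.vstack([v(a),v(b)]))
```

```text
27.425 [0.58998666 0.04347254 0.31510974] [-0.71620494 -0.36780864  0.98498954]
```

View pics/cmp.png

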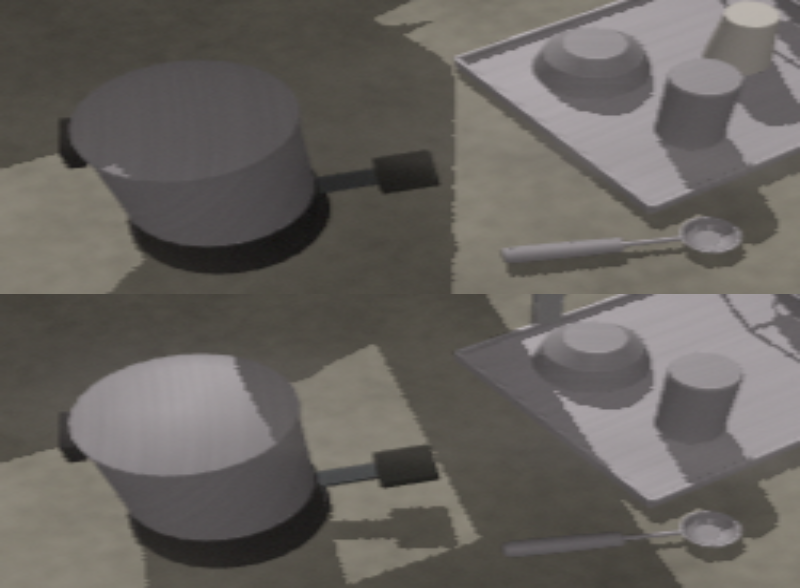

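View pics/wrist12.png

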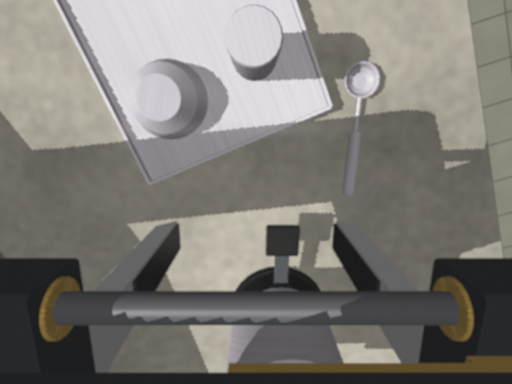

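View pics/top12.png

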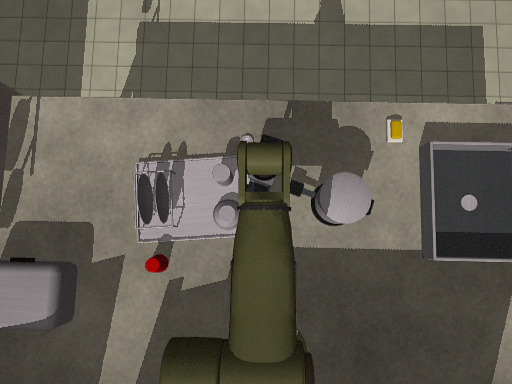

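Run:
```python
import cv2,numpy as np
a=cv2.imread("pics/scene0.png");b=cv2.imread("pics/scene12.png")
v=lambda i:cv2.convertScaleAbs(cv2.resize(i[165:265,115:245],None,fx=3,fy=5.6,interpolation=cv2.INTER_CUBIC),alpha=2)
cv2.imwrite("pics/cmp2.png",np.hstack([v(a),v(b)]))
```

```text
(no output)
```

View pics/cmp2.png

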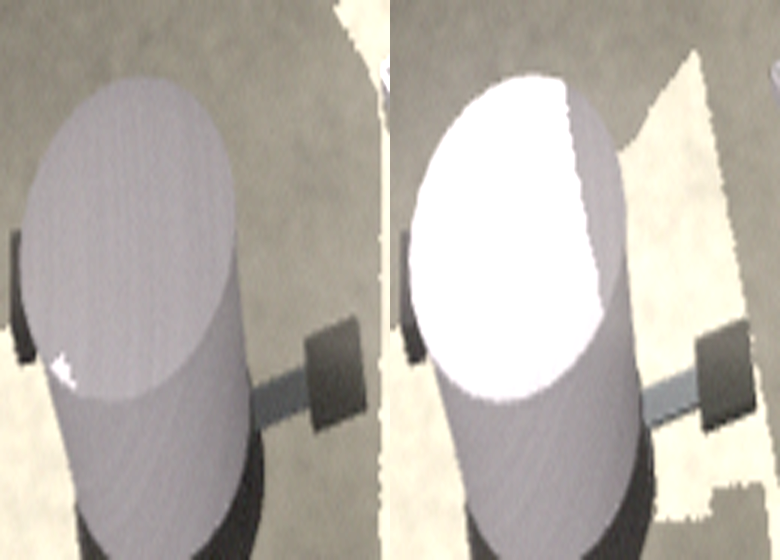

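Run:
```python
from station import job
print(job.hand_in())
```

```text
the job is handed in; nothing more can be done
None
```

The job is handed in at about 27.5 s of the 72 s allowed; no verdict was reported.

1. **Pedal down:** I pressed the tread to its lower stop and held it there at about 12 N for over half a second. The lid swung up and stayed open.
2. **Cup:** I gripped the white cup from the tray (fingers at 57 mm) and let it go low inside the bin. The picture afterwards showed it standing upright inside with the lid still open.
3. **Pedal up:** I gripped the tread by its side faces (50 mm, as specified) and raised it over about 6 s. The lid load rose to about 8 N, then fell away, and the tread stopped moving at the upper stop. I then let go and backed off.

**Last checks:**
- **Lid and bin:** In the scene camera, lid and tread line up with the start picture to about half a pixel, roughly 1 mm. The lid is shut, and the bin has barely moved and stands upright.
- **Bowl, tumbler and spoon:** They are where they were.
- **Robot:** It is clear of everything, and the wrist force is near zero.
- **Cup at the end:** With the lid shut I could not see the cup, so that rests on the picture taken before closing.
- **Sideways load:** While the pedal came up there was a sideways load of up to about 7 N at the wrist. I corrected it with shifts of a few tenths of a millimetre.

No check failed or disagreed.

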